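Roll the tote of jet blanks to the end stop and lift it onto the scale

ROBOT

A 6-joint arm with a two-finger parallel gripper is mounted at the origin on the work surface. World frame = base frame: x ahead of the robot, y to its left, z up, the work surface at z = 0. Lengths are in m, angles in rad, forces in N, time in s.
With the tool pointing down it reaches from about 0.35 to 0.775 m from the base axis. Payload 5.5 kg.
Tool frame: the origin (TCP) lies midway between the tips of the shut fingers; the grasp point (between the pads) lies 19 mm behind it; z points along the fingers, y is the line along which they close (so a half turn about z gives the same grasp; the last joint's range is limited). The gripper opens to 85 mm and grips with 20 to 120 N. Pads are 22 mm wide; open, the fingers measure 114 mm over their backs; the gripper's body (76 mm by 85 mm) begins 54 mm behind the grasp point. The pads swing forward as they close: fully open they stand 13 mm farther back than shut.
Start: joints at [-1.423, 0.313, 0.046, 1.304, 0, 1.431], TCP at [0.163, -0.551, 0.196] pointing down, gripper open.
Joint ranges: [-2.76, 2.76], [-0.86, 1.69], [-1.03, 1.26], [-2.2, 2.34], [-1.47, 1.5], [-3.14, 3.14]. Speed limits (rad/s): [2.57, 2.57, 3.14, 3.14, 3.14, 3.14].

INTERFACE

Orientations are given as a unit quaternion [w, x, y, z].
In Python, from workcell import env gives the robot as it stands. The module is installed in compiled form; this text tells all that it offers.
- The arm moves only by the tool servo_tool, never from a script. Its argument "increments" is a list of rows, each an object of numbers: "grip": the closure, from 0 (fully open) to 1 (shut); "x", "y", "z": the shift along the tool's x, y, z in mm; "roll": the turn about the tool's z in degrees. In form: [{"grip": .., "x": .., "y": .., "z": .., "roll": ..}, ...]. A call has 1 to 5 rows; each row shifts and turns the commanded pose from where the row before left it, along the tool's axes as they then stand; what a row does not reach is not made up. A row lasts 1/12 s, in which the tool goes at most 41.7 mm and 7.16 degrees, less where a joint would pass 70% of its speed; a pose out of reach is approached as far as the arm can. A call is refused whole if a number of a shift passes 41.7 or a number of a turn 7.16, either way. A call with a gripper value outside its range is refused whole. The fingers move at their own pace and stop on an object; "grip_force" is the grip in N (left out, the last holds). Time passes only in rows, so rows that do not move let the fingers close. It gives the time, the measured TCP pose, the force, the opening and the grip force at its end, in the units of the state.
- env.get_state(): the state, without advancing time (a new reading comes with each control period).
- env.read_camera(name): name is "side" or "top"; returns the picture (420x560x3 uint8, red, green, blue); there is no depth.
- env.get_calibration(name): a dict with "vertical_fov" (degrees; the focal length in pixels is half the picture's height over the tangent of half this angle, whatever the lens; pixels are square), "cx", "cy" (the principal point, pixels), "rvec" (rotation vector, rad) and "tvec" (3), from world to camera coordinates, as OpenCV has them. Camera axes: x right, y down, z forward; pixel columns grow to the right and rows downward; lengths in m; the calibration is good to about 2 mm. A picture is of the moment at which its call begins. get_calibration takes no time and is no camera call.
- env.hand_in(): hands the job in; it is judged then, once.
The state is a dict: "clock": time; "joint_pos": joint angles; "qvel": joint speeds; "tau": joint torques, N m; "tcp_pos": TCP position; "orientation": TCP orientation; "wrist_force": force on the tool from outside, world axes, zero at the start; "ft_torque": the same for the moment, N m; "finger_gap": finger opening in m; "grip_force": force on a finger pad.
Only numpy, scipy, OpenCV 4.12 (cv2) and the standard library are available. Lean on these libraries where they do the work, as an engineer would, in place of code of your own. Each camera call takes 0.05 s, during which the arm holds its last target. There are 200 camera calls.

TASK

Roll the wooden tote that stands on the roller track along the free rollers until it is against the wooden end stop, without lifting it on the way. Then lift it off and set it down gently, upright, in the middle of the bench scale's steel platform. Leave the empty tote that stands on the bench alone.

Things in the scene. Friction and masses are not known exactly. Their poses are not given: they have to be found in the camera images.
- tote_center (a point): Centre, half-way up, of the plywood tote on the rollers: open-topped box 120 mm long (x) x 64 wide (y) x 70 high, walls 6 mm, filled with black stone-like jet blanks lying below the rim, 0.3 to 0.6 kg. It stands lengthwise on the track, 170 to 250 mm short of the stop. Grip it by the outside of its long walls. z up
- stop (a point): Middle of the end stop's face at roller-top height, 55 mm over the bench. x: rolling direction, out through the stop; z up. Track fixed, level, 385 mm long; free rollers, slight friction: an unpushed tote stops at once. Rails 74 mm apart inside, 94 outside, 5 mm above the rollers; stop board 94 mm wide, 10 thick, 35 above the rollers. A tote at the stop has its centre at x = -60, z = +35 mm
- scale_top (a point): Centre of the top of the bench scale's square steel platform, 160 x 160 mm, 42 mm above the bench; a tote standing on it has its centre 35 mm above this point. x, y along its edges, z up. Its grey housing with a small display lies lower, on the +x side. The scale is fixed and does not sink
- spare_center (a point): Centre (half-way up, 35 mm above the bench) of the other tote, of the same size and wood but empty, standing loose on the bench beside the track or beyond its end. To be left where it is. x along its length, z up

How it is judged:
By the outcome, as a careful person would: the job done as asked, in the order asked, and still so for the second after the job is handed in, with the robot touching nothing.
It also fails if it takes over 56 s, if anything falls off the work surface, if the arm or the gripper's body presses on something with over 40 N, if the wrist force passes 120 N, or if a joint passes its speed limit or range.

## Working session

There is one attempt and no reset: what is moved stays moved. The work goes in short steps, Python scripts to look and compute and a tool call to move; the robot and the scene stay as the last step left them, time stands still between calls to the robot, and variables do not carry over. Pictures are saved under pics/ and viewed, at most 10 in all, crops included, and the job is handed in when it is done.

Besides the shell and the picture viewer there is one more tool, called after "Call:" by a JSON object that holds its "api" and its "payload", one argument or row to a line. servo_tool: Moves the arm, as the interface text tells. Its arguments: {"type":"object","properties":{"increments":{"type":"array"},"grip_force":{"type":"number"}},"required":["increments"]}

```bash
mkdir -p pics; cat > h.py <<'E'
import numpy as np, cv2
from workcell import env
def cal(n):
    c=env.get_calibration(n); f=210/np.tan(np.radians(c["vertical_fov"])/2)
    R=cv2.Rodrigues(np.array(c["rvec"],float))[0]; return f,c["cx"],c["cy"],R,np.array(c["tvec"],float).ravel(),c
def onplane(n,uv,z):
    f,cx,cy,R,t,_=cal(n); uv=np.atleast_2d(np.array(uv,float))
    d=np.c_[(uv[:,0]-cx)/f,(uv[:,1]-cy)/f,np.ones(len(uv))]@R; o=-R.T@t
    return o+d*((z-o[2])/d[:,2])[:,None]
def proj(n,P):
    f,cx,cy,R,t,_=cal(n); q=np.atleast_2d(P)@R.T+t; return q[:,:2]/q[:,2:]*f+[cx,cy]
def snap(n,fn):
    im=env.read_camera(n)[:,:,::-1].copy(); cv2.imwrite(f"pics/{fn}.png",im); return im
E
python3 - <<'E'
from h import *
for n in("top","side"):
    snap(n,n+"0"); f,cx,cy,R,t,c=cal(n); print(n,c,-R.T@t)
print(env.get_state())
E
```

```text
top {'vertical_fov': 53.022643379962624, 'cx': 281.1623665149207, 'cy': 208.12236607707442, 'rvec': array([ 2.16266756, -2.1015434 ,  0.20470377]), 'tvec': array([-0.08068127,  0.57632657,  0.89866569])} [ 0.40796285 -0.05572404  0.98829295]
side {'vertical_fov': 43.626637048994255, 'cx': 282.74591446706825, 'cy': 217.08855711083402, 'rvec': array([ 2.28715121, -0.3399044 ,  0.12716915]), 'tvec': array([-0.56942484,  0.17090336,  0.93168394])} [ 0.39531604 -0.71563598  0.7436921 ]
{'clock': 0.1, 'joint_pos': array([-1.42264193e+00,  3.13965725e-01,  4.51010983e-02,  1.30358708e+00,
       -1.24822161e-05,  1.43124111e+00]), 'qvel': array([ 0.00110681, -0.00197857,  0.00255451, -0.0001618 , -0.00146093,
       -0.00090885]), 'tau': array([ 2.89740696e-03, -4.81724918e+01,  2.99244815e+01,  1.26495064e-02,
       -1.70469657e-04,  9.98799464e-06]), 'tcp_pos': array([ 0.16309648, -0.55085916,  0.19537856]), 'orientation': array([-8.27656550e-04,  9.89670389e-01,  1.43359118e-01, -9.79977177e-06]), 'wrist_force': array([-0.23349252, -0.20911528, -0.50817074]), 'ft_torque': array([-0.00144335,  0.00517999, -0.03666325]), 'grip_force': 0.0, 'finger_gap': 0.08558460374690324}
```

View pics/top0.png

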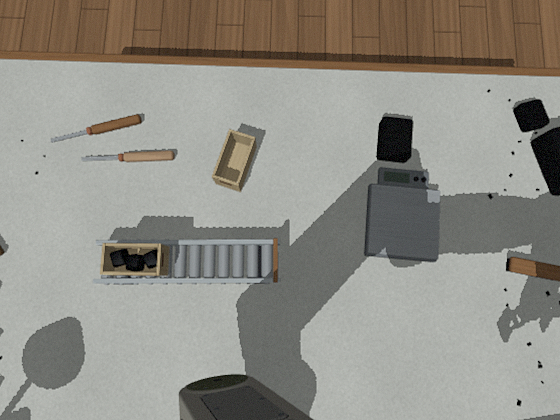

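View pics/side0.png

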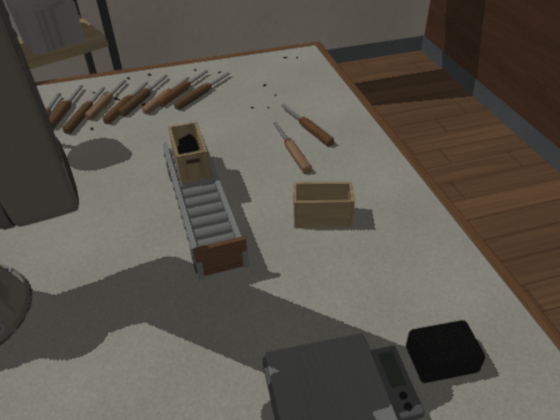

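The top view shows the filled tote at (132,261) on the track and the brown stop at (275,260). The scale platform is near (402,222), with its housing at the top, and the empty tote is at (236,160). The side view agrees: tote (188,155), stop (218,255), scale (330,380). Next I'll measure them with masks.

```bash
cat > m.py <<'E'
from h import *
def box(im,roi,lo,hi,hull=True):
    x0,y0,x1,y1=roi; hsv=cv2.cvtColor(im,cv2.COLOR_BGR2HSV)
    m=np.zeros(im.shape[:2],np.uint8); m[y0:y1,x0:x1]=cv2.inRange(hsv,np.array(lo),np.array(hi))[y0:y1,x0:x1]
    m=cv2.morphologyEx(m,cv2.MORPH_OPEN,np.ones((2,2)))
    c=max(cv2.findContours(m,0,2)[0],key=lambda k:len(k) if 0 else cv2.contourArea(cv2.convexHull(k)))
    r=cv2.minAreaRect(c); return r,cv2.boxPoints(r)
def rep(name,im,roi,lo,hi,z,cam="top"):
    r,b=box(im,roi,lo,hi); P=onplane(cam,b,z)
    print(name,np.round(b).astype(int).tolist(),"ctr",P.mean(0).round(4),"sides",np.linalg.norm(P[1]-P[0]).round(4),np.linalg.norm(P[2]-P[1]).round(4),
     "yaw",np.degrees(np.arctan2(*(P[1]-P[0])[[1,0]])).round(1)); return P
E
python3 - <<'E'
from m import *
im=cv2.imread("pics/top0.png"); hsv=cv2.cvtColor(im,cv2.COLOR_BGR2HSV)
for p in [(132,245),(104,260),(275,260),(400,230),(366,230),(437,230),(250,90),(400,320),(220,180),(240,281)]: print(p,hsv[p[1],p[0]])
rep("tote",im,(85,230,170,290),(8,60,90),(30,255,255),.125)
rep("spare",im,(200,120,270,200),(8,60,90),(30,255,255),.07)
rep("stop",im,(265,225,290,295),(3,90,40),(25,255,255),.09)
rep("scale",im,(355,184,450,275),(90,20,50),(125,255,110),.042)
print(onplane("top",[[98,241],[97,282],[278,240],[278,283]],.06).round(4))
E
```

```text
(132, 245) [ 20  71 166]
(104, 260) [21 80 67]
(275, 260) [ 15 126 127]
(400, 230) [95 18 87]
(366, 230) [113  21  49]
(437, 230) [105   6  90]
(250, 90) [ 54   7 173]
(400, 320) [ 48   7 175]
(220, 180) [ 19  87 108]
(240, 281) [ 97  13 173]
tote [[101, 244], [161, 244], [161, 276], [101, 276]] ctr [0.4494 0.2381 0.125 ] sides 0.122 0.0647 yaw -88.4
spare [[211, 182], [229, 129], [257, 139], [240, 192]] ctr [0.6824 0.045  0.07  ] sides 0.1297 0.07 yaw -14.8
stop [[274, 239], [278, 239], [278, 282], [274, 282]] ctr [ 0.4588 -0.0559  0.09  ] sides 0.0086 0.0906 yaw -88.3
scale [[399, 257], [402, 257], [402, 259], [399, 259]] ctr [ 0.4746 -0.3352  0.042 ] sides 0.0068 0.0045 yaw -88.4
[[ 0.4916  0.3361  0.06  ]
 [ 0.4031  0.329   0.06  ]
 [ 0.5052 -0.059   0.06  ]
 [ 0.4117 -0.0617  0.06  ]]
```

```bash
python3 - <<'E'
from h import *
im=cv2.imread("pics/top0.png"); a=cv2.resize(im[225:295,85:295],None,fx=3.8,fy=3.8,interpolation=2);b=cv2.resize(im[160:270,350:460],None,fx=3,fy=3,interpolation=2)
c=np.zeros((600,800,3),np.uint8); c[:a.shape[0],:a.shape[1]]=a; c[268:598,:330]=b; cv2.imwrite("pics/crop0.png",c)
E
```

```text
(no output)
```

View pics/crop0.png

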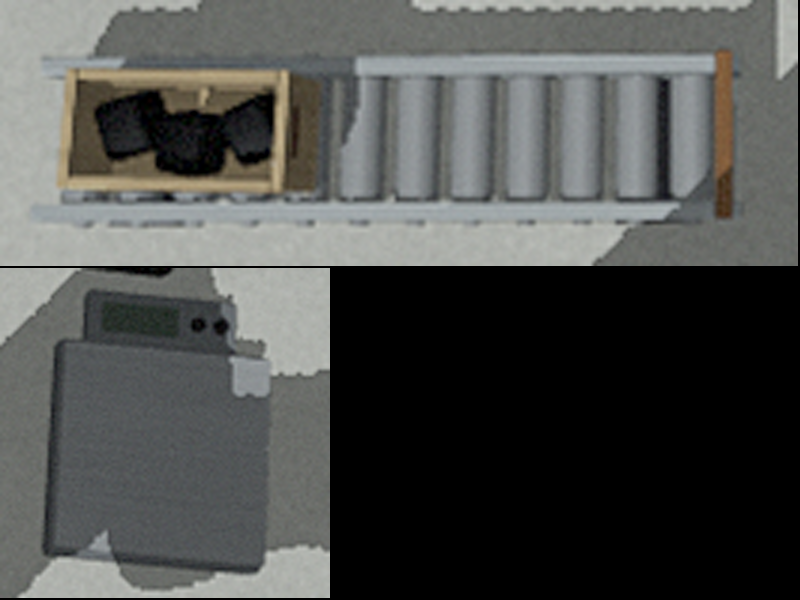

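The crop shows the rim of the filled tote clear of both rails. The platform's top-face corners are near crop (62,343), (52,553), (262,570) and (270,353). The tote is 122 x 65 mm with a 229 mm gap to the stop, which fits the given sizes. I'll start moving by rolling the tool into line with the track.

```bash
python3 - <<'E'
from h import *
c=np.array([[62,343],[52,553],[262,570],[270,353]],float); p=np.c_[c[:,0]/3+350,(c[:,1]-268)/3+160]-.33
P=onplane("top",p,.042); print(P.round(4),P.mean(0).round(4),[np.linalg.norm(P[i]-P[i-1]).round(3) for i in range(4)])
E
```

```text
[[ 0.6417 -0.2691  0.042 ]
 [ 0.4799 -0.2599  0.042 ]
 [ 0.4716 -0.4174  0.042 ]
 [ 0.6387 -0.4301  0.042 ]] [ 0.558  -0.3441  0.042 ] [np.float64(0.161), np.float64(0.162), np.float64(0.158), np.float64(0.168)]
```

Call:
{"api": "servo_tool", "payload": {
  "increments": [
    {"grip":0,"x":0,"y":0,"z":0,"roll":-7},
    {"grip":0,"x":0,"y":0,"z":0,"roll":-7},
    {"grip":0,"x":0,"y":0,"z":0,"roll":-7},
    {"grip":0,"x":0,"y":0,"z":0,"roll":-7},
    {"grip":0,"x":0,"y":0,"z":0,"roll":-7}
  ]
}}

```text
clock: 0.52
tcp_pos: [0.1632, -0.551, 0.1957]
orientation: [-0.0, 0.899, 0.437, 0.0]
wrist_force: [0.6, -0.6, 0.0]
finger_gap: 0.0855
grip_force: 0.0
```

Call:
{"api": "servo_tool", "payload": {
  "increments": [
    {"grip":0,"x":0,"y":0,"z":0,"roll":-7},
    {"grip":0,"x":0,"y":0,"z":0,"roll":-7},
    {"grip":0,"x":0,"y":0,"z":0,"roll":-7},
    {"grip":0,"x":0,"y":0,"z":0,"roll":-7},
    {"grip":0,"x":0,"y":0,"z":0,"roll":-7}
  ]
}}

```text
clock: 0.93
tcp_pos: [0.1632, -0.551, 0.1956]
orientation: [-0.0, 0.726, 0.687, 0.0]
wrist_force: [0.2, -1.1, -0.5]
finger_gap: 0.0851
grip_force: 0.0
```

Call:
{"api": "servo_tool", "payload": {
  "increments": [
    {"grip":0,"x":30,"y":25,"z":0,"roll":-4.9},
    {"grip":0,"x":30,"y":25,"z":0,"roll":0},
    {"grip":0,"x":30,"y":25,"z":0,"roll":0},
    {"grip":0,"x":30,"y":25,"z":0,"roll":0},
    {"grip":0,"x":30,"y":25,"z":0,"roll":0}
  ]
}}

```text
clock: 1.35
tcp_pos: [0.2876, -0.3988, 0.1957]
orientation: [-0.0, 0.699, 0.715, 0.0]
wrist_force: [1.2, -0.4, 0.6]
finger_gap: 0.0854
grip_force: 0.0
```

Call:
{"api": "servo_tool", "payload": {
  "increments": [
    {"grip":0,"x":30,"y":25,"z":0,"roll":0},
    {"grip":0,"x":30,"y":25,"z":0,"roll":0},
    {"grip":0,"x":30,"y":25,"z":0,"roll":0},
    {"grip":0,"x":30,"y":25,"z":0,"roll":0},
    {"grip":0,"x":30,"y":25,"z":0,"roll":0}
  ]
}}

```text
clock: 1.77
tcp_pos: [0.409, -0.2457, 0.196]
orientation: [-0.0, 0.699, 0.716, -0.0]
wrist_force: [0.5, -1.3, -0.2]
finger_gap: 0.0854
grip_force: 0.0
```

Call:
{"api": "servo_tool", "payload": {
  "increments": [
    {"grip":0,"x":35,"y":10,"z":0,"roll":0},
    {"grip":0,"x":35,"y":10,"z":0,"roll":0},
    {"grip":0,"x":35,"y":10,"z":0,"roll":0},
    {"grip":0,"x":35,"y":10,"z":0,"roll":0},
    {"grip":0,"x":35,"y":10,"z":0,"roll":0}
  ]
}}

```text
clock: 2.18
tcp_pos: [0.454, -0.0696, 0.1959]
orientation: [-0.0, 0.698, 0.716, -0.0]
wrist_force: [1.0, -0.1, -0.8]
finger_gap: 0.0854
grip_force: 0.0
```

Call:
{"api": "servo_tool", "payload": {
  "increments": [
    {"grip":0,"x":34,"y":0,"z":0,"roll":0},
    {"grip":0,"x":34,"y":0,"z":0,"roll":0},
    {"grip":0,"x":34,"y":0,"z":0,"roll":0},
    {"grip":0,"x":34,"y":0,"z":0,"roll":0},
    {"grip":0,"x":34,"y":0,"z":0,"roll":0}
  ]
}}

```text
clock: 2.6
tcp_pos: [0.4494, 0.1001, 0.1959]
orientation: [-0.0, 0.699, 0.716, -0.0]
wrist_force: [1.2, -0.1, 0.6]
finger_gap: 0.0854
grip_force: 0.0
```

Call:
{"api": "servo_tool", "payload": {
  "increments": [
    {"grip":0,"x":34,"y":2,"z":0,"roll":0},
    {"grip":0,"x":34,"y":1,"z":0,"roll":0},
    {"grip":0,"x":34,"y":0,"z":10,"roll":0},
    {"grip":0,"x":34,"y":0,"z":10,"roll":0},
    {"grip":0,"x":0,"y":0,"z":10,"roll":0}
  ]
}}

```text
clock: 3.02
tcp_pos: [0.4492, 0.2394, 0.1655]
orientation: [-0.001, 0.696, 0.718, 0.001]
wrist_force: [-0.1, 0.0, -0.1]
finger_gap: 0.0853
grip_force: 0.0
```

```bash
python3 - <<'E'
from h import *
a=snap("top","top1"); b=snap("side","side1"); s=env.get_state(); print(s["tcp_pos"],s["orientation"])
A=cv2.resize(a[200:310,60:260],(800,440)); cv2.imwrite("pics/c1.png",A)
cv2.imwrite("pics/c2.png",cv2.resize(b[60:280,100:340],(655,600)))
E
```

```text
[0.44780416 0.23504126 0.16396641] [-0.00080523  0.69737917  0.71669898 -0.00205305]
```

View pics/c2.png

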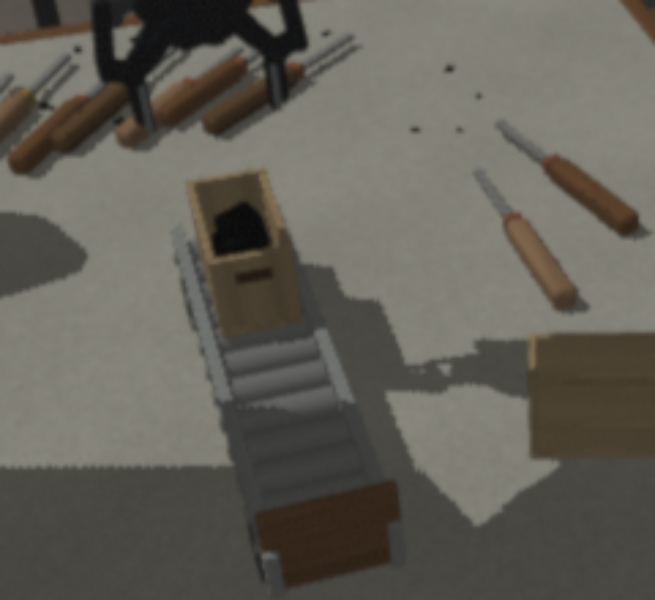

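The side crop shows the open fingers above and behind the rim in this view, with tips at crop (148,125) and (278,102). The rim corners are near crop (188,184), (267,172), (290,233) and (205,260). I'll check the tote's position in this view.

```bash
python3 - <<'E'
from m import *
c=np.array([[188,184],[267,172],[290,233],[205,260]],float)/2.729+[100,60]
P=onplane("side",c,.125);print(P.round(4),P.mean(0).round(4))
tip=np.array([[148,125],[278,102]])/2.729+[100,60]
print(onplane("side",tip,.176).round(4)); s=env.get_state(); print(s["tcp_pos"],proj("side",s["tcp_pos"]),s["finger_gap"])
im=cv2.imread("pics/side0.png")
rep("spare_side",im,(285,175,360,232),(8,60,60),(30,255,255),.07,"side")
E
```

```text
[[0.4244 0.2916 0.125 ]
 [0.4875 0.2896 0.125 ]
 [0.4897 0.1989 0.125 ]
 [0.4231 0.1836 0.125 ]] [0.4562 0.2409 0.125 ]
[[0.4032 0.3025 0.176 ]
 [0.5056 0.3061 0.176 ]]
[0.44780416 0.23504126 0.16396641] [[180.76536922 123.60164184]] 0.08537839963245879
spare_side [[295, 183], [354, 183], [354, 228], [295, 228]] ctr [0.6827 0.0084 0.07  ] sides 0.1208 0.1343 yaw -17.7
```

View pics/c1.png

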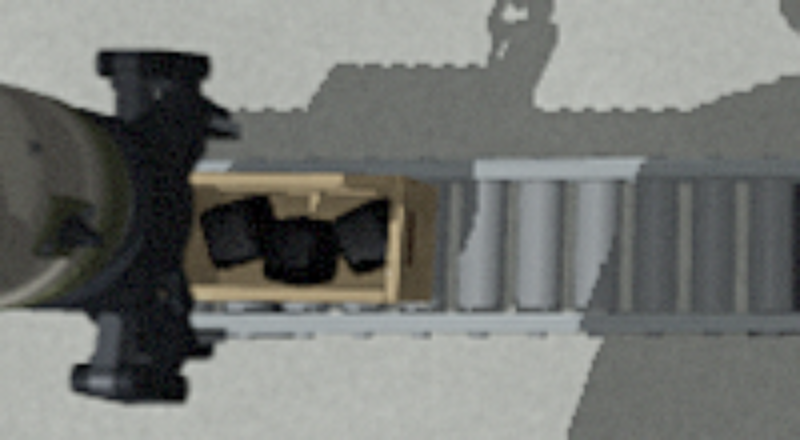

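The top crop shows the gripper left of the tote's middle, with fingertips at about crop (235,125) and (208,345). I'll triangulate the tips from both views and compare them with the reported TCP.

```bash
python3 - <<'E'
from h import *
def tri(a,b):
    Ps=[]
    for n in("top","side"):
        f,cx,cy,R,t,_=cal(n); Ps.append(np.array([[f,0,cx],[0,f,cy],[0,0,1]])@np.c_[R,t])
    X=cv2.triangulatePoints(Ps[0],Ps[1],np.array(a,float).reshape(2,1),np.array(b,float).reshape(2,1)).ravel(); X=X[:3]/X[3]
    return X.round(4),(proj("top",X)-a).round(1),(proj("side",X)-b).round(1)
f=lambda p:[p[0]/4+60,p[1]/4+200]; g=lambda p:[p[0]/2.729+100,p[1]/2.729+60]
print(tri(f((237,125)),g((278,105)))); print(tri(f((208,345)),g((148,130))))
s=env.get_state(); print(s["tcp_pos"],s["orientation"],s["joint_pos"],s["qvel"].round(3),s["clock"],proj("top",s["tcp_pos"]))
E
```

```text
(array([0.4973, 0.2344, 0.2134]), array([[ 0. , -0.2]]), array([[-0.1,  0. ]]))
(array([0.4   , 0.2406, 0.2065]), array([[ 0.1, -1.7]]), array([[-1. ,  0.2]]))
[0.44780416 0.23504126 0.16396641] [-0.00080523  0.69737917  0.71669898 -0.00205305] [ 3.24794923e-01  1.96071635e-01 -1.88284039e-01  1.19082903e+00
 -4.42489117e-04  1.86826896e+00] [-0.043 -0.026  0.02   0.035 -0.004 -0.004] 3.1167 [[125.75482267 259.58406654]]
```

The tips triangulate to mid (0.449, 0.238) at z≈0.21. The xy agrees with the TCP reading, but the tips sit about 45 mm above the reported TCP z. I'll lower partway with a 3 mm lateral trim and look again.

Call:
{"api": "servo_tool", "payload": {
  "increments": [
    {"grip":0,"x":1,"y":2,"z":12,"roll":0},
    {"grip":0,"x":1,"y":1,"z":12,"roll":0},
    {"grip":0,"x":0,"y":0,"z":12,"roll":0},
    {"grip":0,"x":0,"y":0,"z":10,"roll":0},
    {"grip":0,"x":0,"y":0,"z":0,"roll":0}
  ]
}}

```text
clock: 3.53
tcp_pos: [0.4514, 0.2349, 0.1184]
orientation: [-0.001, 0.699, 0.715, -0.002]
wrist_force: [-0.5, 0.3, 0.0]
finger_gap: 0.0854
grip_force: 0.0
```

Call:
{"api": "servo_tool", "payload": {
  "increments": [
    {"grip":0,"x":0,"y":0,"z":10,"roll":0},
    {"grip":0,"x":0,"y":0,"z":10,"roll":0},
    {"grip":0,"x":0,"y":0,"z":10,"roll":0},
    {"grip":0,"x":0,"y":0,"z":0,"roll":0},
    {"grip":0,"x":0,"y":0,"z":0,"roll":0}
  ]
}}

```text
clock: 3.95
tcp_pos: [0.452, 0.2363, 0.0894]
orientation: [-0.0, 0.699, 0.716, -0.001]
wrist_force: [0.9, -0.2, 0.0]
finger_gap: 0.0853
grip_force: 0.0
```

```bash
python3 - <<'E'
from h import *
b=snap("side","side2"); s=env.get_state(); print(s["tcp_pos"],s["wrist_force"])
cv2.imwrite("pics/c3.png",cv2.resize(b[60:220,120:280],(600,600),interpolation=2))
E
```

```text
[0.45247873 0.2365593  0.0899734 ] [ 0.00731724 -0.41987622  1.61680003]
```

View pics/c3.png

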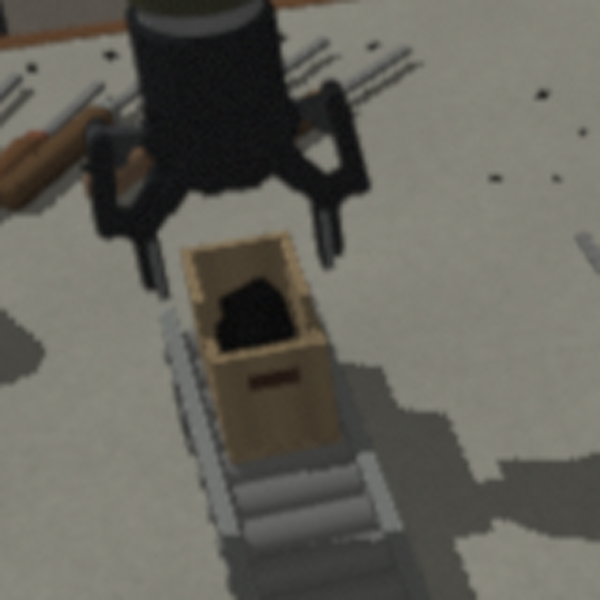

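The crop shows the fingers straddling the tote, tips at crop (158,295) and (330,262). The tip midpoint (244,278) is about 4 mm to the -x side of the rim middle (252,290). A reported TCP z near 0.062 is safe under either height reading: body above the rim, tips above the rails. I'll go there and close lightly.

Call:
{"api": "servo_tool", "payload": {
  "increments": [
    {"grip":0,"x":0,"y":2,"z":8,"roll":0},
    {"grip":0,"x":0,"y":0,"z":7,"roll":0},
    {"grip":0,"x":0,"y":0,"z":5,"roll":0},
    {"grip":0,"x":0,"y":0,"z":4,"roll":0},
    {"grip":0,"x":0,"y":0,"z":0,"roll":0}
  ]
}}

```text
clock: 4.42
tcp_pos: [0.4538, 0.2364, 0.065]
orientation: [-0.0, 0.698, 0.716, -0.001]
wrist_force: [-0.3, -0.0, -0.0]
finger_gap: 0.0854
grip_force: 0.0
```

```bash
python3 - <<'E'
from h import *
b=snap("side","side3"); s=env.get_state(); print(s["tcp_pos"],s["wrist_force"])
cv2.imwrite("pics/c4.png",cv2.resize(b[60:220,120:280],(600,600),interpolation=2))
o=s["tcp_pos"].copy()
for dz in(0,.013,.073): print(dz,(proj("side",o+[0,0,dz])-[120,60])*3.75)
E
```

```text
[0.45406806 0.23648379 0.06546346] [-0.74753454 -1.25268479  0.90076732]
0 [[263.19951141 380.72389521]]
0.013 [[260.1509426  362.49488481]]
0.073 [[245.45077795 274.59480089]]
```

View pics/c4.png

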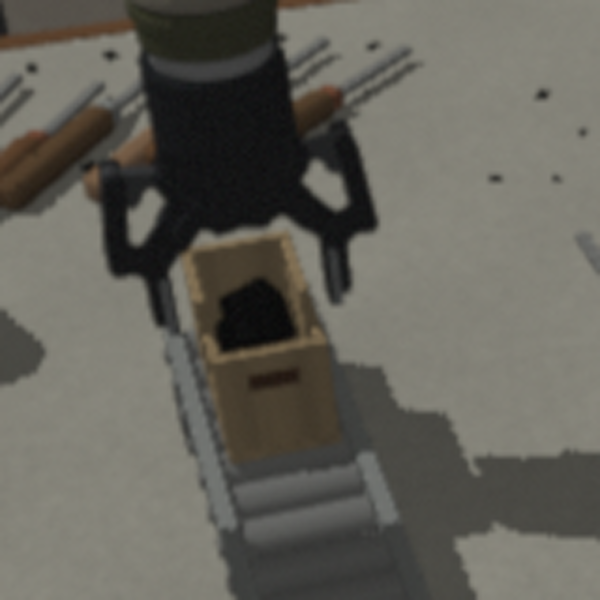

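The crop shows the tips beside the walls below the rim at (168,328) and (340,300). The tip midpoint (254,314) is now centred on the tote. I'll go 6 mm lower, still clear under both height readings, then close.

Call:
{"api": "servo_tool", "payload": {
  "increments": [
    {"grip":0,"x":0,"y":0,"z":4,"roll":0},
    {"grip":0,"x":0,"y":0,"z":3,"roll":0},
    {"grip":0.1,"x":0,"y":0,"z":0,"roll":0},
    {"grip":0.15,"x":0,"y":0,"z":0,"roll":0},
    {"grip":0.2,"x":0,"y":0,"z":0,"roll":0}
  ],
  "grip_force": 25
}}

```text
clock: 4.88
tcp_pos: [0.4547, 0.2367, 0.0592]
orientation: [0.0, 0.698, 0.716, 0.0]
wrist_force: [0.2, 0.1, 0.4]
finger_gap: 0.0683
grip_force: 0.0
```

Call:
{"api": "servo_tool", "payload": {
  "increments": [
    {"grip":0.25,"x":0,"y":0,"z":0,"roll":0},
    {"grip":0.3,"x":0,"y":0,"z":0,"roll":0},
    {"grip":0.35,"x":0,"y":0,"z":0,"roll":0},
    {"grip":0.4,"x":0,"y":0,"z":0,"roll":0},
    {"grip":0.4,"x":0,"y":0,"z":0,"roll":0}
  ],
  "grip_force": 25
}}

```text
clock: 5.3
tcp_pos: [0.4544, 0.2367, 0.0595]
orientation: [-0.0, 0.698, 0.716, -0.0]
wrist_force: [-3.5, -1.1, 5.6]
finger_gap: 0.0635
grip_force: 28.4
```

The tote is gripped at a 63.5 mm gap, with a slight downward load on it. Now I'll roll it towards the stop.

Call:
{"api": "servo_tool", "payload": {
  "increments": [
    {"grip":0.4,"x":-3,"y":0,"z":0,"roll":0},
    {"grip":0.4,"x":-6,"y":0,"z":0,"roll":0},
    {"grip":0.4,"x":-9,"y":0,"z":0,"roll":0},
    {"grip":0.4,"x":-10,"y":0,"z":0,"roll":0},
    {"grip":0.4,"x":-10,"y":0,"z":0,"roll":0}
  ]
}}

```text
clock: 5.72
tcp_pos: [0.4556, 0.1986, 0.0595]
orientation: [-0.0, 0.698, 0.716, 0.0]
wrist_force: [-2.2, 1.1, 3.8]
finger_gap: 0.0634
grip_force: 28.3
```

Call:
{"api": "servo_tool", "payload": {
  "increments": [
    {"grip":0.4,"x":-10,"y":0,"z":0,"roll":0},
    {"grip":0.4,"x":-10,"y":0,"z":0,"roll":0},
    {"grip":0.4,"x":-10,"y":0,"z":0,"roll":0},
    {"grip":0.4,"x":-10,"y":0,"z":0,"roll":0},
    {"grip":0.4,"x":-10,"y":0,"z":0,"roll":0}
  ]
}}

```text
clock: 6.13
tcp_pos: [0.4572, 0.148, 0.0595]
orientation: [0.0, 0.698, 0.716, 0.0]
wrist_force: [-1.6, -0.1, 5.6]
finger_gap: 0.0639
grip_force: 28.4
```

Call:
{"api": "servo_tool", "payload": {
  "increments": [
    {"grip":0.4,"x":-10,"y":0,"z":0,"roll":0},
    {"grip":0.4,"x":-10,"y":0,"z":0,"roll":0},
    {"grip":0.4,"x":-10,"y":0,"z":0,"roll":0},
    {"grip":0.4,"x":-10,"y":0,"z":0,"roll":0},
    {"grip":0.4,"x":-10,"y":0,"z":0,"roll":0}
  ]
}}

```text
clock: 6.55
tcp_pos: [0.4587, 0.0977, 0.0594]
orientation: [0.0, 0.699, 0.716, 0.0]
wrist_force: [-1.1, 1.8, 4.0]
finger_gap: 0.0634
grip_force: 28.3
```

Call:
{"api": "servo_tool", "payload": {
  "increments": [
    {"grip":0.4,"x":-12,"y":0,"z":0,"roll":0},
    {"grip":0.4,"x":-12,"y":0,"z":0,"roll":0},
    {"grip":0.4,"x":-12,"y":0,"z":0,"roll":0},
    {"grip":0.4,"x":-12,"y":0,"z":0,"roll":0},
    {"grip":0.4,"x":-12,"y":0,"z":0,"roll":0}
  ]
}}

```text
clock: 6.97
tcp_pos: [0.4606, 0.0375, 0.0595]
orientation: [0.001, 0.699, 0.716, 0.001]
wrist_force: [1.6, 1.1, 2.6]
finger_gap: 0.0639
grip_force: 28.2
```

Call:
{"api": "servo_tool", "payload": {
  "increments": [
    {"grip":0.4,"x":-5,"y":0,"z":0,"roll":0},
    {"grip":0.4,"x":-4,"y":0,"z":0,"roll":0},
    {"grip":0.4,"x":-4,"y":0,"z":0,"roll":0},
    {"grip":0.4,"x":-3,"y":0,"z":0,"roll":0},
    {"grip":0.4,"x":-2,"y":0,"z":0,"roll":0}
  ]
}}

```text
clock: 7.38
tcp_pos: [0.461, 0.0205, 0.0595]
orientation: [0.001, 0.698, 0.716, 0.001]
wrist_force: [3.7, 1.0, 3.3]
finger_gap: 0.0637
grip_force: 28.1
```

Call:
{"api": "servo_tool", "payload": {
  "increments": [
    {"grip":0.4,"x":-2,"y":0,"z":0,"roll":0},
    {"grip":0.4,"x":-2,"y":0,"z":0,"roll":0},
    {"grip":0.4,"x":-1,"y":0,"z":0,"roll":0},
    {"grip":0.4,"x":-1,"y":0,"z":0,"roll":0},
    {"grip":0.4,"x":-1,"y":0,"z":0,"roll":0}
  ]
}}

```text
clock: 7.8
tcp_pos: [0.4606, 0.0137, 0.0594]
orientation: [0.0, 0.698, 0.716, 0.0]
wrist_force: [4.6, 0.6, 3.3]
finger_gap: 0.0634
grip_force: 28.2
```

Call:
{"api": "servo_tool", "payload": {
  "increments": [
    {"grip":0.4,"x":-1.5,"y":1,"z":0,"roll":0},
    {"grip":0.4,"x":-1.5,"y":0,"z":0,"roll":0},
    {"grip":0.4,"x":-1,"y":0,"z":0,"roll":0},
    {"grip":0.4,"x":-1,"y":0,"z":0,"roll":0},
    {"grip":0.4,"x":0,"y":0,"z":0,"roll":0}
  ]
}}

```text
clock: 8.22
tcp_pos: [0.4609, 0.0086, 0.0595]
orientation: [-0.0, 0.698, 0.716, -0.0]
wrist_force: [3.2, 0.6, 6.2]
finger_gap: 0.0635
grip_force: 28.5
```

Call:
{"api": "servo_tool", "payload": {
  "increments": [
    {"grip":0.4,"x":-1,"y":0,"z":0,"roll":0},
    {"grip":0.4,"x":-1,"y":0,"z":0,"roll":0},
    {"grip":0.4,"x":0,"y":0,"z":0,"roll":0}
  ]
}}

```text
clock: 8.47
tcp_pos: [0.4608, 0.0077, 0.0594]
orientation: [-0.001, 0.698, 0.716, 0.001]
wrist_force: [2.3, 5.2, 8.0]
finger_gap: 0.0633
grip_force: 28.5
```

Call:
{"api": "servo_tool", "payload": {
  "increments": [
    {"grip":0.4,"x":-1,"y":0,"z":0,"roll":0},
    {"grip":0.4,"x":-1,"y":0,"z":0,"roll":0},
    {"grip":0.4,"x":0,"y":0,"z":0,"roll":0}
  ]
}}

```text
clock: 8.72
tcp_pos: [0.4606, 0.0077, 0.0595]
orientation: [-0.002, 0.697, 0.717, 0.002]
wrist_force: [2.1, 11.9, 9.8]
finger_gap: 0.0633
grip_force: 28.6
```

```bash
python3 - <<'E'
from h import *
b=snap("side","side4"); a=snap("top","top4"); c=np.zeros((400,800,3),np.uint8)
c[:,:400]=cv2.resize(b[130:290,130:290],(400,400),interpolation=2); c[:,400:]=cv2.resize(a[190:320,170:300],(400,400),interpolation=2)
cv2.imwrite("pics/c5.png",c); print(env.get_state()["wrist_force"])
E
```

```text
[ 1.68228447 12.3835009   8.63405585]
```

View pics/c5.png

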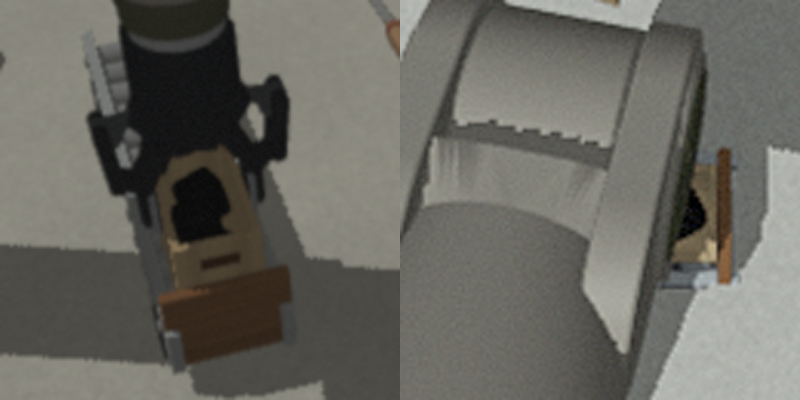

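Both views show the tote's front wall against the brown stop (left half at (220,275), right half at (718,215)). The stop pushes back with 12 N, so the tote is there. I'll firm the grip, ease the push and lift straight up.

Call:
{"api": "servo_tool", "payload": {
  "increments": [
    {"grip":0.45,"x":0,"y":0,"z":0,"roll":0},
    {"grip":0.45,"x":0,"y":0,"z":0,"roll":0},
    {"grip":0.45,"x":1,"y":0,"z":0,"roll":0},
    {"grip":0.45,"x":1,"y":0,"z":0,"roll":0},
    {"grip":0.45,"x":0,"y":0,"z":0,"roll":0}
  ],
  "grip_force": 60
}}

```text
clock: 9.23
tcp_pos: [0.4606, 0.0076, 0.0596]
orientation: [-0.001, 0.698, 0.716, 0.0]
wrist_force: [1.0, 2.4, 8.9]
finger_gap: 0.063
grip_force: 63.3
```

Call:
{"api": "servo_tool", "payload": {
  "increments": [
    {"grip":0.45,"x":0,"y":0,"z":-3,"roll":0},
    {"grip":0.45,"x":0,"y":0,"z":-5,"roll":0},
    {"grip":0.45,"x":0,"y":0,"z":-7,"roll":0},
    {"grip":0.45,"x":0,"y":0,"z":-8,"roll":0},
    {"grip":0.45,"x":0,"y":0,"z":-8,"roll":0}
  ]
}}

```text
clock: 9.65
tcp_pos: [0.4596, 0.0073, 0.0899]
orientation: [-0.002, 0.698, 0.716, -0.001]
wrist_force: [-0.2, 3.8, -6.6]
finger_gap: 0.0629
grip_force: 66.8
```

Call:
{"api": "servo_tool", "payload": {
  "increments": [
    {"grip":0.45,"x":0,"y":0,"z":-8,"roll":0},
    {"grip":0.45,"x":0,"y":0,"z":-8,"roll":0},
    {"grip":0.45,"x":0,"y":0,"z":-8,"roll":0},
    {"grip":0.45,"x":0,"y":0,"z":-8,"roll":0},
    {"grip":0.45,"x":0,"y":0,"z":-6,"roll":0}
  ]
}}

```text
clock: 10.07
tcp_pos: [0.4618, 0.0064, 0.1296]
orientation: [0.001, 0.699, 0.716, 0.0]
wrist_force: [0.2, -0.6, -5.7]
finger_gap: 0.0631
grip_force: 66.9
```

Call:
{"api": "servo_tool", "payload": {
  "increments": [
    {"grip":0.45,"x":-6,"y":2,"z":-2,"roll":0},
    {"grip":0.45,"x":-14,"y":4,"z":0,"roll":0},
    {"grip":0.45,"x":-20,"y":5,"z":0,"roll":1},
    {"grip":0.45,"x":-20,"y":5,"z":0,"roll":1},
    {"grip":0.45,"x":-20,"y":5,"z":0,"roll":1}
  ]
}}

```text
clock: 10.48
tcp_pos: [0.4834, -0.0743, 0.1302]
orientation: [0.0, 0.717, 0.697, -0.0]
wrist_force: [0.5, -0.9, -4.1]
finger_gap: 0.0631
grip_force: 67.0
```

Call:
{"api": "servo_tool", "payload": {
  "increments": [
    {"grip":0.45,"x":-20,"y":5,"z":0,"roll":1},
    {"grip":0.45,"x":-20,"y":5,"z":0,"roll":1},
    {"grip":0.45,"x":-20,"y":5,"z":0,"roll":0},
    {"grip":0.45,"x":-20,"y":5,"z":0,"roll":0},
    {"grip":0.45,"x":-20,"y":5,"z":0,"roll":0}
  ]
}}

```text
clock: 10.9
tcp_pos: [0.5028, -0.1758, 0.1299]
orientation: [-0.0, 0.729, 0.684, -0.0]
wrist_force: [-0.2, -1.1, -4.3]
finger_gap: 0.0626
grip_force: 67.0
```

Call:
{"api": "servo_tool", "payload": {
  "increments": [
    {"grip":0.45,"x":-20,"y":5,"z":0,"roll":0},
    {"grip":0.45,"x":-20,"y":5,"z":0,"roll":0},
    {"grip":0.45,"x":-20,"y":5,"z":0,"roll":0},
    {"grip":0.45,"x":-20,"y":5,"z":0,"roll":0},
    {"grip":0.45,"x":-15,"y":4,"z":0,"roll":0}
  ]
}}

```text
clock: 11.32
tcp_pos: [0.5208, -0.2729, 0.1298]
orientation: [0.0, 0.729, 0.684, -0.0]
wrist_force: [0.9, 0.3, -4.0]
finger_gap: 0.063
grip_force: 67.0
```

Call:
{"api": "servo_tool", "payload": {
  "increments": [
    {"grip":0.45,"x":-18,"y":11,"z":0,"roll":0},
    {"grip":0.45,"x":-18,"y":11,"z":0,"roll":0},
    {"grip":0.45,"x":-17,"y":10,"z":0,"roll":0},
    {"grip":0.45,"x":-12,"y":7,"z":0,"roll":0},
    {"grip":0.45,"x":-5,"y":3,"z":0,"roll":0}
  ]
}}

```text
clock: 11.73
tcp_pos: [0.5587, -0.3457, 0.1293]
orientation: [0.0, 0.73, 0.684, -0.0]
wrist_force: [0.9, 0.1, -4.5]
finger_gap: 0.0627
grip_force: 67.3
```

Call:
{"api": "servo_tool", "payload": {
  "increments": [
    {"grip":0.45,"x":0,"y":0,"z":8,"roll":0},
    {"grip":0.45,"x":0,"y":0,"z":10,"roll":0},
    {"grip":0.45,"x":0,"y":0,"z":10,"roll":0},
    {"grip":0.45,"x":0,"y":0,"z":10,"roll":0},
    {"grip":0.45,"x":0,"y":0,"z":8,"roll":0}
  ]
}}

```text
clock: 12.15
tcp_pos: [0.5573, -0.3415, 0.0823]
orientation: [-0.001, 0.729, 0.685, -0.0]
wrist_force: [-0.2, 0.3, -4.1]
finger_gap: 0.0629
grip_force: 67.4
```

```bash
python3 - <<'E'
from h import *
b=snap("side","side5"); a=snap("top","top5"); c=np.zeros((450,800,3),np.uint8)
c[:,:450]=cv2.resize(b[220:420,240:440],(450,450),interpolation=2); c[:350,450:]=cv2.resize(a[160:280,330:450],(350,350),interpolation=2)
cv2.imwrite("pics/c6.png",c); s=env.get_state(); print(s["wrist_force"],s["tcp_pos"])
E
```

```text
[ 0.75923436  1.06407429 -4.44866926] [ 0.55680538 -0.34129463  0.08171045]
```

View pics/c6.png

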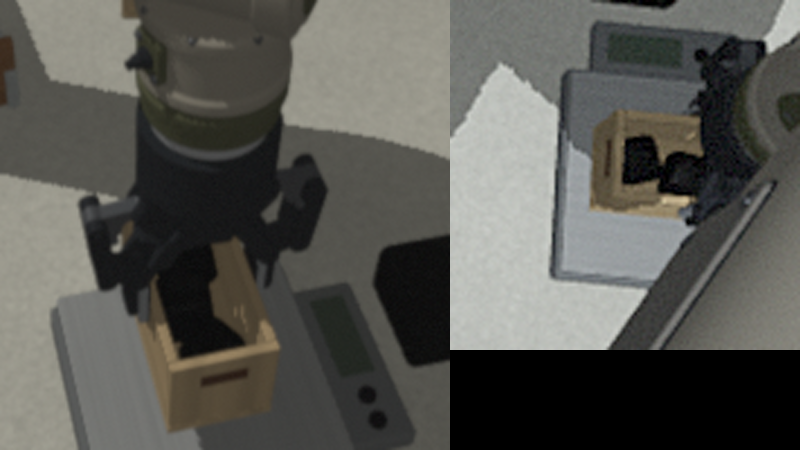

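The crops show the tote held upright and parallel over the platform, with its rim left end near (625,115) and (600,205) in the right half. It is about 3 mm to the +y side of centre. I'll trim that and lower gently.

Call:
{"api": "servo_tool", "payload": {
  "increments": [
    {"grip":0.45,"x":-2,"y":1,"z":7,"roll":0},
    {"grip":0.45,"x":-1,"y":0,"z":7,"roll":0},
    {"grip":0.45,"x":0,"y":0,"z":6,"roll":0},
    {"grip":0.45,"x":0,"y":0,"z":4,"roll":0},
    {"grip":0.45,"x":0,"y":0,"z":2,"roll":0}
  ]
}}

```text
clock: 12.67
tcp_pos: [0.5587, -0.3458, 0.0572]
orientation: [-0.001, 0.729, 0.684, -0.0]
wrist_force: [-0.5, 0.5, -4.5]
finger_gap: 0.0631
grip_force: 67.3
```

Call:
{"api": "servo_tool", "payload": {
  "increments": [
    {"grip":0.45,"x":0,"y":0,"z":2,"roll":0},
    {"grip":0.45,"x":0,"y":0,"z":2,"roll":0},
    {"grip":0.45,"x":0,"y":0,"z":1,"roll":0},
    {"grip":0.45,"x":0,"y":0,"z":1,"roll":0},
    {"grip":0.45,"x":0,"y":0,"z":0,"roll":0}
  ]
}}

```text
clock: 13.08
tcp_pos: [0.5591, -0.3461, 0.0522]
orientation: [0.0, 0.729, 0.684, -0.0]
wrist_force: [0.0, -0.5, -4.7]
finger_gap: 0.063
grip_force: 67.3
```

Call:
{"api": "servo_tool", "payload": {
  "increments": [
    {"grip":0.45,"x":0,"y":0,"z":1,"roll":0},
    {"grip":0.45,"x":0,"y":0,"z":1,"roll":0},
    {"grip":0.45,"x":0,"y":0,"z":1,"roll":0},
    {"grip":0.45,"x":0,"y":0,"z":0,"roll":0}
  ]
}}

```text
clock: 13.42
tcp_pos: [0.559, -0.346, 0.049]
orientation: [-0.0, 0.729, 0.684, -0.0]
wrist_force: [0.3, -0.1, -3.2]
finger_gap: 0.0629
grip_force: 67.3
```

Call:
{"api": "servo_tool", "payload": {
  "increments": [
    {"grip":0.45,"x":0,"y":0,"z":1,"roll":0},
    {"grip":0.45,"x":0,"y":0,"z":1,"roll":0},
    {"grip":0.45,"x":0,"y":0,"z":0,"roll":0}
  ]
}}

```text
clock: 13.67
tcp_pos: [0.559, -0.346, 0.047]
orientation: [-0.0, 0.729, 0.684, -0.0]
wrist_force: [-1.3, -0.6, -4.8]
finger_gap: 0.0628
grip_force: 67.3
```

Call:
{"api": "servo_tool", "payload": {
  "increments": [
    {"grip":0.45,"x":0,"y":0,"z":1,"roll":0},
    {"grip":0.45,"x":0,"y":0,"z":0,"roll":0},
    {"grip":0.45,"x":0,"y":0,"z":0,"roll":0}
  ]
}}

```text
clock: 13.92
tcp_pos: [0.5591, -0.3461, 0.0468]
orientation: [0.0, 0.729, 0.685, -0.0]
wrist_force: [-0.9, 1.0, 1.1]
finger_gap: 0.0631
grip_force: 67.7
```

Call:
{"api": "servo_tool", "payload": {
  "increments": [
    {"grip":0.45,"x":0,"y":0,"z":1,"roll":0},
    {"grip":0.45,"x":0,"y":0,"z":0,"roll":0},
    {"grip":0.45,"x":0,"y":0,"z":0,"roll":0}
  ]
}}

```text
clock: 14.17
tcp_pos: [0.5591, -0.3461, 0.0467]
orientation: [0.0, 0.729, 0.685, -0.0]
wrist_force: [-3.0, 2.5, 6.3]
finger_gap: 0.0631
grip_force: 68.6
```

The tote is standing on the platform: z is at the predicted 0.0467 and the load is taken. Now I'll release it gently.

Call:
{"api": "servo_tool", "payload": {
  "increments": [
    {"grip":0.4,"x":0,"y":0,"z":-1,"roll":0},
    {"grip":0.3,"x":0,"y":0,"z":0,"roll":0},
    {"grip":0.2,"x":0,"y":0,"z":0,"roll":0},
    {"grip":0.1,"x":0,"y":0,"z":0,"roll":0},
    {"grip":0,"x":0,"y":0,"z":0,"roll":0}
  ],
  "grip_force": 20
}}

```text
clock: 14.58
tcp_pos: [0.5597, -0.3465, 0.0463]
orientation: [0.001, 0.729, 0.684, 0.0]
wrist_force: [-0.2, 0.1, 0.1]
finger_gap: 0.0849
grip_force: 0.0
```

Call:
{"api": "servo_tool", "payload": {
  "increments": [
    {"grip":0,"x":0,"y":0,"z":0,"roll":0},
    {"grip":0,"x":0,"y":0,"z":0,"roll":0},
    {"grip":0,"x":0,"y":0,"z":0,"roll":0},
    {"grip":0,"x":0,"y":0,"z":-3,"roll":0},
    {"grip":0,"x":0,"y":0,"z":-5,"roll":0}
  ]
}}

```text
clock: 15.0
tcp_pos: [0.5587, -0.3457, 0.0538]
orientation: [-0.001, 0.729, 0.684, -0.0]
wrist_force: [-0.5, 0.2, -0.1]
finger_gap: 0.0852
grip_force: 0.0
```

Free. I'll go straight up, then back towards the base and to the side so the cameras can see the tote.

Call:
{"api": "servo_tool", "payload": {
  "increments": [
    {"grip":0,"x":0,"y":0,"z":-15,"roll":0},
    {"grip":0,"x":0,"y":0,"z":-20,"roll":0},
    {"grip":0,"x":0,"y":0,"z":-25,"roll":0},
    {"grip":0,"x":0,"y":0,"z":-25,"roll":0},
    {"grip":0,"x":0,"y":0,"z":-25,"roll":0}
  ]
}}

```text
clock: 15.42
tcp_pos: [0.5591, -0.346, 0.1659]
orientation: [0.0, 0.729, 0.684, 0.0]
wrist_force: [0.4, -0.6, -0.3]
finger_gap: 0.0854
grip_force: 0.0
```

Call:
{"api": "servo_tool", "payload": {
  "increments": [
    {"grip":0,"x":0,"y":0,"z":-20,"roll":0},
    {"grip":0,"x":15,"y":-15,"z":0,"roll":0},
    {"grip":0,"x":30,"y":-20,"z":0,"roll":0},
    {"grip":0,"x":35,"y":-20,"z":0,"roll":0},
    {"grip":0,"x":35,"y":-20,"z":0,"roll":0}
  ]
}}

```text
clock: 15.83
tcp_pos: [0.4908, -0.2259, 0.1846]
orientation: [0.0, 0.729, 0.684, 0.0]
wrist_force: [0.5, 1.1, 0.9]
finger_gap: 0.0856
grip_force: 0.0
```

Call:
{"api": "servo_tool", "payload": {
  "increments": [
    {"grip":0,"x":35,"y":-10,"z":0,"roll":0},
    {"grip":0,"x":35,"y":0,"z":0,"roll":0},
    {"grip":0,"x":35,"y":0,"z":0,"roll":0},
    {"grip":0,"x":20,"y":0,"z":0,"roll":0},
    {"grip":0,"x":0,"y":0,"z":0,"roll":0}
  ]
}}

```text
clock: 16.25
tcp_pos: [0.4891, -0.0975, 0.1852]
orientation: [0.0, 0.727, 0.686, 0.001]
wrist_force: [-0.2, -0.6, 0.1]
finger_gap: 0.0854
grip_force: 0.0
```

```bash
python3 - <<'E'
from m import *
a=snap("top","top6"); s=env.get_state(); print(s["tcp_pos"])
try:
    P=rep("tote",a,(350,180,450,270),(8,60,90),(30,255,255),.112)
    rep("spare",a,(200,120,270,200),(8,60,90),(30,255,255),.07)
except Exception as e: print(e)
b=snap("side","side6"); c=np.zeros((450,800,3),np.uint8)
c[:,:450]=cv2.resize(b[220:420,240:440],(450,450),interpolation=2); c[:350,450:]=cv2.resize(a[160:280,330:450],(350,350),interpolation=2)
cv2.imwrite("pics/c7.png",c)
E
```

```text
[ 0.48947693 -0.09945886  0.18509769]
tote [[388, 234], [391, 200], [443, 205], [439, 239]] ctr [ 0.5514 -0.3477  0.112 ] sides 0.0729 0.1109 yaw -6.7
spare [[211, 182], [229, 129], [258, 138], [240, 192]] ctr [0.6828 0.0449 0.07  ] sides 0.1305 0.07 yaw -14.8
```

View pics/c7.png

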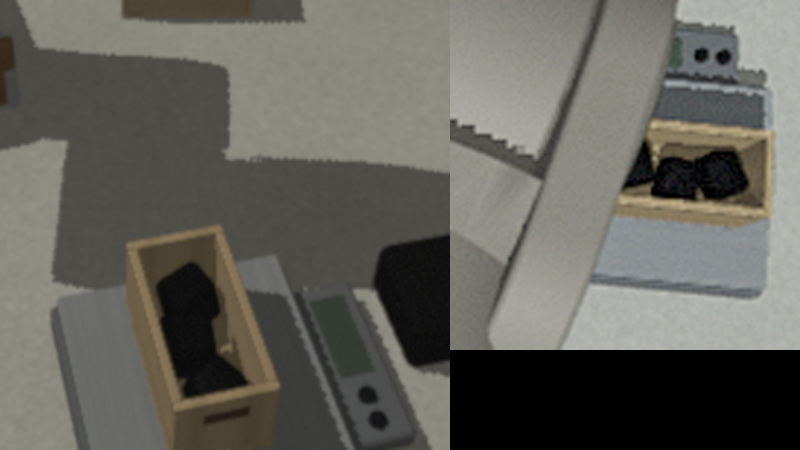

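The tote stands upright on the platform: side rim corners at (128,245), (218,228), (278,388) and (170,408), and the right end of its rim at (771,130) to (768,217) in the top half. The spare hasn't moved. I'll check the centring.

```bash
python3 - <<'E'
from h import *
T=lambda p:(np.array(p,float)-[450,0])/2.917+[330,160]-.3
S=lambda p:np.array(p,float)/2.25+[240,220]-.3
print("top rim R",onplane("top",T([[772,130],[768,216]]),.112).round(4).tolist())
print("top plat R",onplane("top",T([[770,92],[765,290]]),.042).round(4).tolist())
R=onplane("side",S([[128,245],[218,228],[278,388],[170,408]]),.112); print("side rim",R.mean(0).round(4))
print("side plat back",onplane("side",S([[58,300],[278,258]]),.042).round(4).tolist())
E
```

```text
top rim R [[0.5861, -0.4019, 0.112], [0.5227, -0.3964, 0.112]]
top plat R [[0.631, -0.4292, 0.042], [0.4744, -0.419, 0.042]]
side rim [ 0.5585 -0.3431  0.112 ]
side plat back [[0.4885, -0.2644, 0.042], [0.6463, -0.277, 0.042]]
```

The tote is within about 7 mm of the platform's centre by both views, upright, with the arm clear. Handing in.

```bash
python3 -c "
from workcell import env
print(env.hand_in())"
```

```text
the job is handed in; nothing more can be done
None
```

I rolled the tote to the stop (12 N contact there), then lifted it onto the scale, where it stands upright within about 7 mm of the platform's centre; the spare tote was left alone, and the job was handed in at about 16 s with no verdict returned.

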